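Lock the sharps container into its bench bracket with the long rod

ROBOT

A 7-joint arm with a two-finger parallel gripper is mounted at the origin on the work surface. World frame = base frame: x ahead of the robot, y to its left, z up, the work surface at z = 0. Lengths are in mm, angles in rad, forces in N, time in s.
With the tool pointing down it reaches from about 400 to 875 mm from the base axis. Payload 4.4 kg.
Tool frame: the origin (TCP) lies midway between the tips of the shut fingers; the grasp point (between the pads) lies 19 mm behind it; z points along the fingers, y is the direction in which the jaws open and shut (so a half turn about z gives the same grasp; the last joint's range is limited). The gripper opens to 85 mm and grips with 20 to 120 N. Pads are 22 mm wide; open, the fingers measure 114 mm over their backs; the gripper's body (76 mm by 85 mm) begins 54 mm behind the grasp point. The pads swing forward as they close: fully open they stand 13 mm farther back than shut.
Start: joints at [1.099, 0.628, 0.038, 1.517, -0.027, 0.996, -0.02], TCP at [256.618, -597.214, 231.313] pointing down, gripper open.
Joint ranges: [-3.06, 3.06], [-0.37, 2.12], [-1.25, 1.32], [0.18, 2.47], [-1.1, 4.24], [0.23, 1.98], [-2.94, 2.94]. Speed limits (rad/s): [2.57, 2.57, 3.14, 3.14, 3.14, 3.14, 3.14].

INTERFACE

Orientations are given as [roll, pitch, yaw] about the fixed x, y, z axes, in that order (R = Rz(yaw) Ry(pitch) Rx(roll)).
In Python, from cell import * gives the robot as it stands. The module is installed in compiled form; this text tells all that it offers.
- The arm moves only by the tool move_arm, never from a script. Its argument "series" is a list of rows, each a list of 2 entries, a list of its own where there are three numbers: the shift along the tool's x, y, z in m, then the turn about the tool's z in rad. In form: [[[x, y, z], yaw], ...]. A call has 1 to 5 rows; each row is the pose to reach, as a shift and turn from the pose measured when the call began, along the tool's axes at that moment; what a row does not reach only later rows make up. A row lasts 1/8 s, in which the tool goes at most 62.5 mm and 10.7 degrees, less where a joint would pass 70% of its speed; a pose out of reach is approached as far as the arm can. A call with a gripper value outside its range is refused whole. "claw" is the opening, from 0 (shut) to 1 (fully open), set as the call begins (left out, the last holds). The fingers move at their own pace and stop on an object; the grip force is fixed at half the most. Time passes only in rows, so rows that repeat a pose let the fingers close. It gives the time, the measured TCP pose, the force and the opening at its end, in the units of the state.
- read_state(): the state, without advancing time (a new reading comes with each control period).
- get_image(name): name is "scene" or "top" or "wrist"; returns the picture (480x640x3 uint8, blue, green, red); there is no depth.
- camera_model(name): a dict with "fov_y" (degrees; the focal length in pixels is half the picture's height over the tangent of half this angle, whatever the lens; pixels are square), "cx", "cy" (the principal point, pixels), "pose" (4x4, takes a point from camera to world coordinates); the wrist camera has in their place "tool_from_camera" (4x4, takes a point from camera to tool coordinates, whose origin is the TCP and whose axes are the flange's). Camera axes: x right, y down, z forward; pixel columns grow to the right and rows downward; lengths in mm; the calibration is good to about 2 mm. A picture is of the moment at which its call begins: read the wrist's pose just before it. camera_model takes no time and is no camera call.
- finish_job(): hands the job in, once; it reports no verdict.
The state is a dict: "clock": time; "qpos": joint angles; "qd": joint speeds; "tau": joint torques, N m; "eef_pos": TCP position; "tool_rot": TCP orientation; "force": force on the tool from outside, world axes, zero at the start; "torque": the same for the moment, N m; "width": finger opening in mm.
Only numpy, scipy, OpenCV 4.12 (cv2) and the standard library are available. Lean on these libraries where they do the work, as an engineer would, in place of code of your own. Each camera call takes 0.05 s, during which the arm holds its last target. There are 200 camera calls.

TASK

The red sharps container stands part-way out of its locking bracket: slide it fully home, then take the long locking rod (the taller of the two in the parking block) and thread it down through the bracket's upper ear, the container's lug and the lower ear until its head rests on the upper ear, and let go of it there. The ear post is adjustable and its exact place is not known, so feel gently for the hole, and never push or jam the rod, container or bracket hard. Leave the short rod and everything else on the bench where it is.

Things in the scene. Friction and masses are not known exactly. Their poses are not given: they have to be found in the camera images.
- bracket: Fixed steel bench bracket for the container. Origin: underside of its 8 mm base plate, on the container's centre line; x points the way the container slides home, y towards the ear post, z up. Base spans x -130 to 70, y -68 to 158 mm. Bracket and container take at most 35 N, even for an instant, of push or jamming.
- ear_nominal (a point): Nominal mouth of the upper ear's hole: bracket x 0, y 85, z 105 mm (ear's top face). The post with both ears is clamped in a slot: the real holes lie anywhere from 11 mm less to 11 mm more in y (x exact); this is not measured, find it by feel or by looking. The ear top is flat 20 mm around the hole (and on to the post at +y), so a rod tip set down off the hole meets it. The post does not yield.
- low_ear_nominal (a point): The same nominal point on the lower ear's top face, bracket z 48 mm. Ears: 44 mm wide in x, 8 mm thick, round vertical holes 11.5 mm wide with 1.5 mm chamfer, one exactly under the other, shifted together.
- container (a joint): Slide of the red sharps container (110 long in x, 100 wide, lid 114 by 104, top 114 mm above the bench) in the bracket. 0 = 50 mm out on the -x side, 0.050 = its lug's slot exactly under the ear holes, 0.052 = at its stop, fully home. About 2.5 N friction; stays where it is left. The rod going in wedges it back from the stop by 1 to 2 mm.
- lug (a point): Centre of the slot in the container's steel lug, top face (80 mm above the bench). The lug sticks out on the +y side and slides between the ears: 44 mm in x, 8 mm thick, slot 12 mm (x) by 36 mm (y), long enough for every place of the ear post. Moves with the container.
- push_face (a point): Middle of the container's flat front face (away from the stop), 68 mm above the bench; moves with the container. Push here along the bracket's +x. The lid rim stands 2 mm proud of the face from 96 mm up.
- rod: The long locking rod, loose, about 0.09 kg: steel shank 10 mm thick, 90 mm long, tip chamfered to 7 mm over 2.5 mm; square white head 22 x 22 x 48 mm on top to grip. Origin: middle of the tip's end; z runs up to the head (90 to 138 mm). Starts upright in the parking block, tip 15 mm above the bench, head square to the block. Seated, head on the upper ear, its tip is 15 mm above the bracket's underside.
- block: Fixed grey parking block, 70 (x) by 110 (y) by 45 mm high, origin under its centre; two holes 11.5 mm wide, 30 mm deep at y = -28 and +28 mm. The long rod stands in one, the short rod in the other.
- short_rod: A rod too short for this job: same head, shank only 60 mm, so it stands 30 mm lower than the long one in the other hole of the parking block. Origin at its tip. Leave it.
- strips_a: White test-strip jar with black cap, 44 mm wide, 85 mm high, on the bench; origin under its centre.
- strips_b: Another such jar.
- cup: White specimen cup, 60 mm wide, 60 mm high; origin under its centre.
- slide_box: Green box of slides, 80 x 120 x 35 mm; origin under its centre.
- sanitizer: Clear bottle, 64 mm wide, 170 mm high; origin under its centre.
- tray: Open cardboard tray, 120 x 200 x 45 mm; origin under its centre.
There are look-alikes about, which are no part of the job. What is shaped like the rod but brown is not meant.

How it is judged:
By the outcome, as a careful person would: the job done as asked, in the order asked, and still so for the second after the job is handed in, with the robot touching nothing.
It also fails if it takes over 72 s, if anything falls off the work surface, if the arm or the gripper's body presses on something with over 40 N, if the wrist force passes 120 N, or if a joint passes its speed limit or range.

## Working session

There is one attempt and no reset: what is moved stays moved. The work goes in short steps, Python scripts to look and compute and a tool call to move; the robot and the scene stay as the last step left them, time stands still between calls to the robot, and variables do not carry over. Pictures are saved under pics/ and viewed, about 8 in all and at most 12, crops included, and the job is handed in when it is done.

Besides the shell and the picture viewer there is one more tool, called after ">>>" in YAML: its name, and indented under it one key for each argument. move_arm: Moves the arm, as the interface text tells. Its arguments: {"type":"object","properties":{"series":{"type":"array"},"claw":{"type":"number"}},"required":["series"]}

```bash
mkdir -p pics
cat > h.py <<'E'
from cell import *
import numpy as np, cv2
from scipy.spatial.transform import Rotation as R
def cam(name, st=None):
    m=camera_model(name); f=240/np.tan(np.radians(m['fov_y'])/2)
    if 'pose' in m: T=np.array(m['pose'])
    else:
        st=st or read_state(); B=np.eye(4); B[:3,:3]=R.from_euler('xyz',st['tool_rot']).as_matrix(); B[:3,3]=st['eef_pos']
        T=B@np.array(m['tool_from_camera'])
    return f,m['cx'],m['cy'],T
def onplane(c,u,v,z):
    f,cx,cy,T=c; d=T[:3,:3]@np.array([(u-cx)/f,(v-cy)/f,1]); o=T[:3,3]
    return o+d*(z-o[2])/d[2]
def proj(c,p):
    f,cx,cy,T=c; q=T[:3,:3].T@(np.array(p)-T[:3,3]); return cx+f*q[0]/q[2],cy+f*q[1]/q[2]
def snap(name,fn):
    c=cam(name); im=get_image(name); cv2.imwrite('pics/'+fn,im); return c,im
E
python3 - <<'E'
from h import *
s=read_state(); print(s)
for n in('scene','top','wrist'):
    c,im=snap(n,n+'0.png'); print(n,camera_model(n))
E
```

```text
{'clock': 0.0, 'qpos': array([ 1.09918408,  0.62931866,  0.03844893,  1.51836456, -0.0269975 ,
        0.99627833, -0.01998392]), 'qd': array([ 0.0003248 , -0.00221514,  0.00164528,  0.00044245,  0.00067383,
        0.00041438,  0.00039276]), 'tau': array([-1.73804779e-04, -5.63400364e+01,  1.22592911e+00, -1.93439752e+01,
        1.08880940e-02,  1.04703259e-02, -2.09284093e-05]), 'eef_pos': array([ 256.37771099, -596.63502791,  230.4081032 ]), 'tool_rot': array([-3.13974217e+00,  2.89852989e-05,  4.05824151e-01]), 'force': array([0.14292808, 0.22097788, 0.0618229 ]), 'torque': array([-0.01489716, -0.03021362,  0.00123842]), 'width': 85.63289348804807}
scene {'fov_y': 47.250761175752224, 'cx': 315.4430264655328, 'cy': 243.2625534744404, 'pose': array([[ 8.39597886e-01,  3.71978086e-01, -3.95863227e-01,
         9.94590268e+02],
       [ 5.43200046e-01, -5.70883639e-01,  6.15650534e-01,
        -6.75839227e+02],
       [ 3.01666777e-03, -7.31931810e-01, -6.81371210e-01,
         8.07353666e+02],
       [ 0.00000000e+00,  0.00000000e+00,  0.00000000e+00,
         1.00000000e+00]])}
to
[... 181 characters left out ...]
  [-9.96628530e-01, -8.09428929e-02,  1.34097646e-02,
        -1.23468435e+01],
       [ 5.85958870e-03, -2.33244619e-01, -9.72400438e-01,
         1.22117446e+03],
       [ 0.00000000e+00,  0.00000000e+00,  0.00000000e+00,
         1.00000000e+00]])}
wrist {'fov_y': 58.51876821969748, 'cx': 319.98977287865455, 'cy': 244.27550615447316, 'tool_from_camera': array([[-5.16210757e-04, -9.48748043e-01, -3.16033042e-01,
         8.17096323e+01],
       [ 9.99999863e-01, -4.63150425e-04, -2.43005053e-04,
         4.70235628e-01],
       [ 8.41797304e-05, -3.16033124e-01,  9.48748153e-01,
        -1.43159413e+02],
       [ 0.00000000e+00,  0.00000000e+00,  0.00000000e+00,
         1.00000000e+00]])}
```

View pics/top0.png

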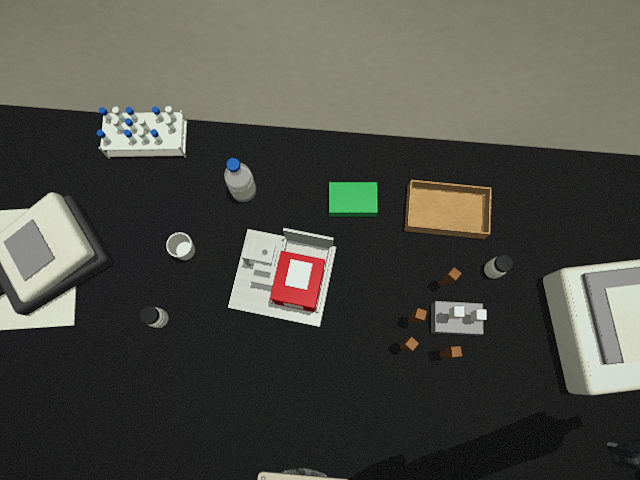

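View pics/scene0.png

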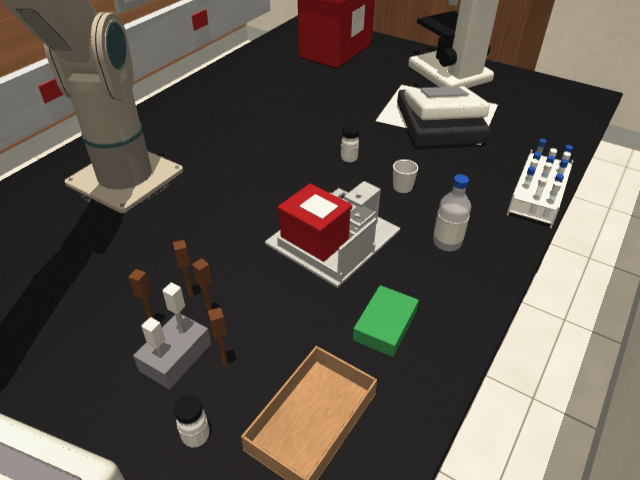

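The top view shows the bracket with the red container at (300,278), its stop plate at (308,238) and the ear post on the left at (262,255). The grey block is at (458,318). Candidates for the rod are two white heads, at top (459,312) and (482,314), which are scene (174,297) and (153,333). The four brown ones are decoys. I'll triangulate both heads and check them in an enlarged crop.

Run:
```python
from h import *
t=cv2.imread('pics/top0.png'); s=cv2.imread('pics/scene0.png'); ct,cs=cam('top'),cam('scene')
def white(im,x0,y0,x1,y1,th):
    m=np.zeros(im.shape[:2],np.uint8); m[y0:y1,x0:x1]=(im[y0:y1,x0:x1].min(2)>th)*255
    n,l,st,ce=cv2.connectedComponentsWithStats(m); return [(st[i].tolist(),ce[i].round(1).tolist()) for i in range(1,n) if st[i][4]>15]
print('top heads',white(t,425,295,495,340,185)); print('scene heads',white(s,130,270,200,370,170))
for z in(123,153):
  for uv in((459,312),(482,314)):
    p=onplane(ct,*uv,z); print('z',z,uv,p.round(),'-> scene',np.round(proj(cs,p)))
# red lid
h=cv2.cvtColor(t,cv2.COLOR_BGR2HSV); m=((h[...,1]>150)&(h[...,2]>90)&((h[...,0]<8)|(h[...,0]>172))).astype(np.uint8)
m[:, :240]=0;m[:,350:]=0
r=cv2.minAreaRect(cv2.findNonZero(m)); print('red',r,[onplane(ct,*p,114).round().tolist() for p in cv2.boxPoints(r)])
# base plate corners by threshold
g=np.zeros((480,640),np.uint8); g[222:330,225:340]=(t[222:330,225:340].max(2)>60)*255
cc=max(cv2.findContours(g,0,2)[0],key=cv2.contourArea); r=cv2.minAreaRect(cc); print('base',r); 
for p in cv2.boxPoints(r): print(p,onplane(ct,*p,8).round())
# block
b=np.zeros((480,640),np.uint8); b[295:340,425:490]=((t[295:340,425:490].max(2)>60))*255
cc=max(cv2.findContours(b,0,2)[0],key=cv2.contourArea); r=cv2.minAreaRect(cc); print('block',r)
for p in cv2.boxPoints(r): print(p,onplane(ct,*p,45).round())
A=cv2.resize(t[222:332,222:342],(400,367),interpolation=2); B=cv2.resize(t[290:345,420:495],(400,293),interpolation=2)
C=cv2.resize(s[230:390,125:235],(400,582),interpolation=2)
o=np.zeros((600,800,3),np.uint8); o[:367,:400]=A; o[367:600,:400]=B[:233]; o[:582,400:]=C; cv2.imwrite('pics/c1.png',o)
```

```text
top heads [([455, 306, 9, 11, 94], [459.1, 310.7]), ([477, 309, 9, 11, 92], [481.0, 313.8])]
scene heads [([163, 283, 17, 13, 129], [171.1, 288.9]), ([142, 318, 18, 14, 139], [150.2, 324.2])]
z 123 (459, 312) [ 480. -306.  123.] -> scene [173. 303.]
z 123 (482, 314) [ 480. -356.  123.] -> scene [151. 323.]
z 153 (459, 312) [ 476. -298.  153.] -> scene [171. 287.]
z 153 (482, 314) [ 476. -346.  153.] -> scene [149. 306.]
red ((297.2366027832031, 279.2731018066406), (46.700592041015625, 50.00980758666992), 11.689369201660156) [[475.0, 109.0, 114.0], [588.0, 98.0, 114.0], [574.0, -6.0, 114.0], [463.0, 7.0, 114.0]]
base ((282.7179260253906, 272.7513122558594), (94.54774475097656, 90.69245910644531), 11.659292221069336)
[227.25537 307.60825] [461. 219.   8.]
[245.58356 218.78708] [686. 201.   8.]
[338.18048 237.89438] [656. -33.   8.]
[319.8523  326.71555] [434.  -6.   8.]
block ((458.2754821777344, 317.3267517089844), (55.54460144042969, 31.756366729736328), 2.6630005836486816)
[429.79544 331.89743] [ 439. -260.   45.]
[431.2709  300.17538] [ 513. -261.   45.]
[486.75552 302.75607] [ 518. -391.   45.]
[485.28006 334.47812] [ 444. -388.   45.]
```

View pics/c1.png

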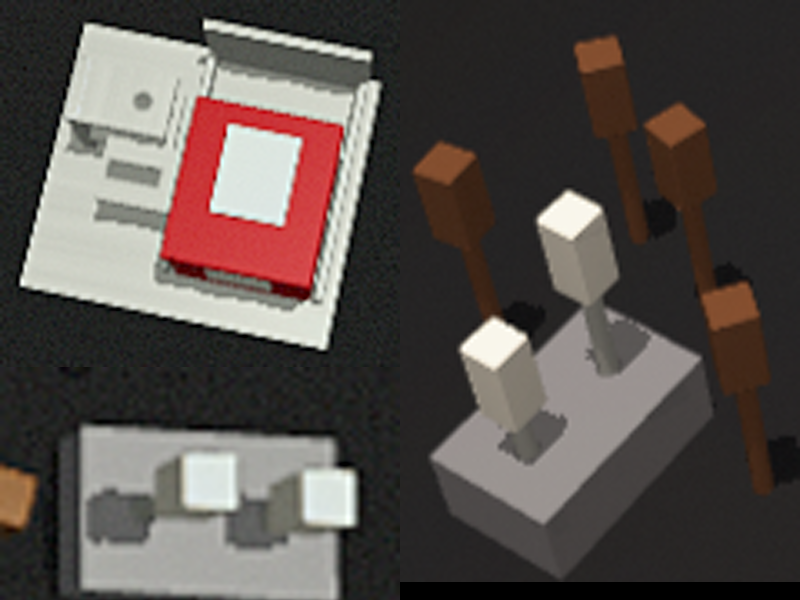

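Both views agree that the long rod is the white head at top (459,311), scene (171,289): a height of 153 mm fits it, and 123 mm fits the other. It is also visibly the taller one in the crop. Next I'll go above the bracket with the wrist camera.

>>> move_arm:
  series:
    - [[0.04, -0.035, -0.03], 0]
    - [[0.09, -0.08, -0.06], 0]
    - [[0.13, -0.12, -0.06], 0]
    - [[0.17, -0.16, -0.06], 0]
    - [[0.213, -0.2, -0.06], 0]
  claw: 0

```text
clock: 0.78
eef_pos: [373.7, -326.9, 291.0]
tool_rot: [-3.14, -0.0, 0.406]
force: [1.4, -0.8, -0.6]
width: 0.3
```

>>> move_arm:
  series:
    - [[0.04, -0.04, 0], 0]
    - [[0.09, -0.08, 0], 0]
    - [[0.13, -0.12, 0], 0]
    - [[0.17, -0.16, 0], 0]
    - [[0.213, -0.2, 0], 0]

```text
clock: 1.4
eef_pos: [490.7, -57.5, 291.4]
tool_rot: [-3.141, -0.0, 0.406]
force: [0.7, -0.0, 0.1]
width: -0.3
```

>>> move_arm:
  series:
    - [[0.03, -0.03, 0], -0.18]
    - [[0.06, -0.06, 0], -0.36]
    - [[0.09, -0.09, 0], -0.54]
    - [[0.13, -0.12, 0], -0.72]
    - [[0.13, -0.12, 0], -0.9]

```text
clock: 2.02
eef_pos: [563.5, 109.0, 291.2]
tool_rot: [-3.141, -0.004, 1.318]
force: [-1.0, -1.7, -0.4]
width: -0.2
```

>>> move_arm:
  series:
    - [[0, 0, 0.01], -0.13]
    - [[0, 0, 0.01], -0.13]
    - [[0, 0, 0.01], -0.13]

```text
clock: 2.4
eef_pos: [563.5, 108.7, 281.3]
tool_rot: [-3.141, -0.004, 1.445]
force: [-0.5, -0.2, 0.2]
width: -0.3
```

Run:
```python
from h import *
s=read_state(); print(s['eef_pos'],s['tool_rot'],s['qpos'],s['qd'].round(3))
c,im=snap('wrist','w1.png')
```

```text
[563.54224435 108.66546757 281.26709412] [-3.14113749 -0.00397457  1.44467484] [ 0.01337963  0.48585809 -0.38150192  1.66485835  0.19995948  1.02861186
 -0.55759156] [-0.002 -0.006  0.004 -0.003  0.001 -0.002  0.007]
```

View pics/w1.png

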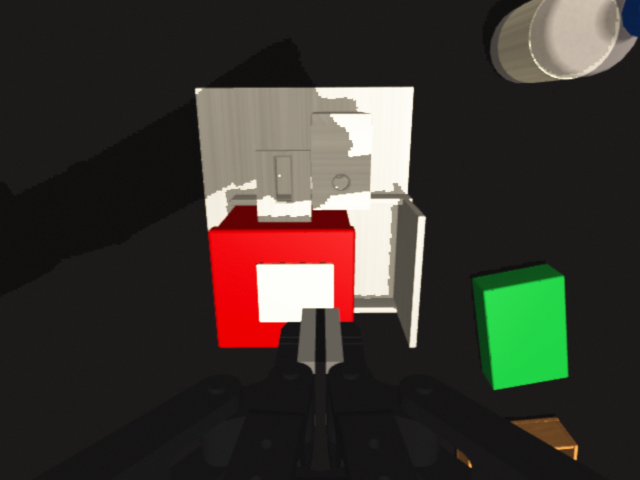

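The wrist view shows the upper ear's hole at about (340,182), the lug slot at (284,176), the red lid's corner edges at x 211–355, and the base's far edge from (196,88) to (413,87).

Run:
```python
from h import *
c=cam('wrist'); im=cv2.imread('pics/w1.png')
P=lambda u,v,z:onplane(c,u,v,z)[:2]
a,b=P(196.5,88.5,8),P(413,87.5,8); yaw=np.arctan2(*(b-a)[::-1]); print('base far edge',a,b,np.linalg.norm(b-a),'yaw',yaw)
X=np.array([np.cos(yaw),np.sin(yaw)]);Y=np.array([-X[1],X[0]])
O=(a+130*X-158*Y+b-70*X-158*Y)/2; print('O',O)
L=lambda p:(np.array([(p-O)@X,(p-O)@Y])).round(1)
print('hole',P(340.5,182,105),L(P(340.5,182,105)),'slot',L(P(284,177,80)))
for q in((257,150),(311,150)): print('lug corner',L(P(*q,80)))
for q in((312,113),(371,113),(312,209),(371,209)): print('ear/post',L(P(*q,105)))
print('lid',[L(P(*q,114)).tolist() for q in((211,229),(355,229),(217,347),(354,347))])
print('stop top?',[L(P(*q,90)).tolist() for q in((424,215),(415,347))])
cr=cv2.resize(im[95:255,190:430],(800,533),interpolation=cv2.INTER_CUBIC); cv2.imwrite('pics/c2.png',np.clip(cr*1.3,0,255).astype(np.uint8))
# other things near the long rod: brown heads
t=cv2.imread('pics/top0.png'); ct=cam('top'); h=cv2.cvtColor(t,cv2.COLOR_BGR2HSV)
m=((h[...,1]>120)&(h[...,2]>100)&(h[...,0]<20)).astype(np.uint8); m[:255]=0; m[:,:385]=0
n,l,st,ce=cv2.connectedComponentsWithStats(m); print('brown',[onplane(ct,*ce[i],138).round().tolist() for i in range(1,n) if st[i,4]>30])
```

```text
base far edge [463.75245324 215.78098943] [660.35794784 191.70133111] 198.07460829074947 yaw -0.12187007928762265
O [572.62484821  43.26598291]
hole [582.55541255 131.11321351] [-0.8 88.4] slot [-45.2  88.3]
lug corner [-65.9 109.7]
lug corner [-23.2 109.5]
ear/post [-21.7 138. ]
ear/post [ 20.4 137.8]
ear/post [-22.4  67.7]
ear/post [22.7 67.6]
lid [[-98.7, 54.7], [10.1, 54.3], [-102.2, -47.1], [11.4, -47.5]]
stop top? [[67.3, 58.8], [68.0, -62.5]]
brown [[562.0, -290.0, 138.0], [467.0, -219.0, 138.0], [403.0, -203.0, 138.0], [395.0, -297.0, 138.0]]
```

View pics/c2.png

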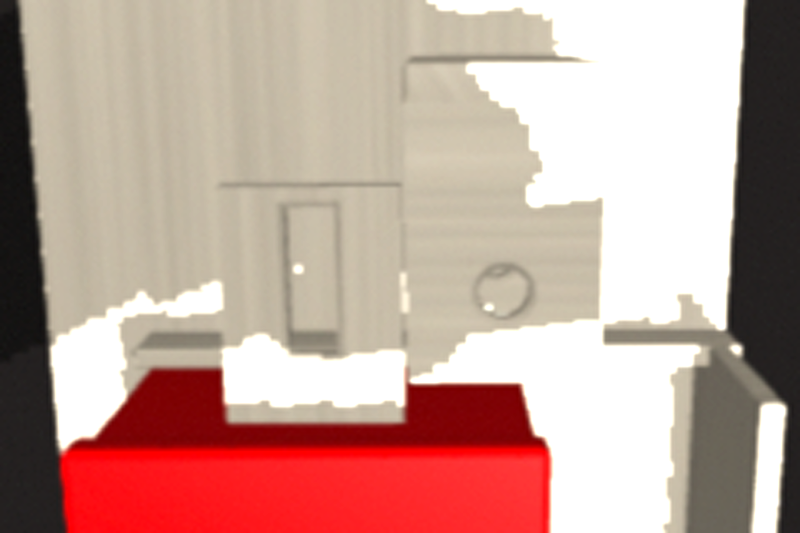

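The hole's estimate is bracket (-0.8, 88.4), and the container is about 5 mm along its slide. In this pose tool x is bracket y and tool y is bracket x. I'll go in front of the push face with the jaws shut.

>>> move_arm:
  series:
    - [[-0.02, -0.05, 0], -0.004]
    - [[-0.045, -0.095, 0], -0.004]
    - [[-0.064, -0.128, 0.02], -0.004]
    - [[-0.064, -0.128, 0.05], -0.004]
    - [[-0.064, -0.128, 0.1], -0.004]

```text
clock: 3.08
eef_pos: [430.7, 61.3, 182.2]
tool_rot: [3.135, -0.005, 1.446]
force: [1.0, -0.6, -0.6]
width: -0.4
```

>>> move_arm:
  series:
    - [[0, 0, 0.05], 0]
    - [[0, 0, 0.09], 0]
    - [[0, 0, 0.118], 0]
    - [[0, 0, 0.118], 0]

```text
clock: 3.58
eef_pos: [430.7, 61.7, 63.2]
tool_rot: [3.138, -0.004, 1.446]
force: [0.6, 0.7, 0.2]
width: -0.1
```

```bash
cat >> h.py <<'E'
O=np.array([572.62,43.27]); yw=-0.1219; X=np.array([np.cos(yw),np.sin(yw)]); Y=np.array([-X[1],X[0]])
def st():
    s=read_state(); p=s['eef_pos']; d=p[:2]-O; f=s['force']
    print('br x %.1f y %.1f z %.1f'%(d@X,d@Y,p[2]),'F br %.1f %.1f %.1f'%(f[:2]@X,f[:2]@Y,f[2]),'rot',s['tool_rot'].round(4),'w %.1f'%s['width'],'t',s['clock'],'tq',s['torque'].round(2))
    return s
E
python3 -c "
from h import *
st()"
```

```text
br x -143.1 y 1.0 z 63.2 F br 0.5 0.7 0.2 rot [ 3.1377 -0.0037  1.4456] w -0.1 t 3.575 tq [-0.04 -0.    0.02]
```

>>> move_arm:
  series:
    - [[0, 0.01, 0], 0]
    - [[0, 0.02, 0], 0]
    - [[0, 0.025, 0], 0]
    - [[0, 0.028, 0], 0]
    - [[0, 0.031, 0], 0]

```text
clock: 4.2
eef_pos: [462.4, 57.8, 64.1]
tool_rot: [3.136, -0.004, 1.445]
force: [-3.3, 0.4, 6.7]
width: -0.3
```

>>> move_arm:
  series:
    - [[0, 0.003, 0], 0]
    - [[0, 0.006, 0], 0]
    - [[0, 0.01, 0], 0]
    - [[0, 0.014, 0], 0]
    - [[0, 0.018, 0], 0]

```text
clock: 4.82
eef_pos: [480.6, 55.4, 64.3]
tool_rot: [3.136, -0.004, 1.445]
force: [-1.8, -0.1, 4.5]
width: 0.2
```

```bash
python3 -c "
from h import *
st()"
```

```text
br x -92.8 y 0.9 z 64.3 F br -1.8 -0.3 4.5 rot [ 3.1357 -0.0042  1.4451] w 0.2 t 4.825 tq [0.08 0.35 0.02]
```

Contact is felt, but there is an upward component that suggests the finger linkage is touching the lid rim. I'll back off, raise a bit and resume.

>>> move_arm:
  series:
    - [[0, -0.006, 0], 0]
    - [[0, -0.006, -0.006], 0]
    - [[0, -0.006, -0.014], 0]
    - [[0, -0.004, -0.014], 0]
    - [[0, -0.001, -0.014], 0]

```text
clock: 5.45
eef_pos: [480.0, 55.4, 78.5]
tool_rot: [3.135, -0.004, 1.445]
force: [-0.4, 0.1, -1.1]
width: -0.1
```

```bash
python3 -c "
from h import *
st()"
```

```text
br x -93.5 y 0.8 z 78.5 F br -0.4 0.0 -1.1 rot [ 3.1351 -0.0043  1.445 ] w -0.1 t 5.45 tq [ 0.02 -0.05 -0.08]
```

>>> move_arm:
  series:
    - [[0, 0.003, 0], 0]
    - [[0, 0.006, 0], 0]
    - [[0, 0.009, 0], 0]
    - [[0, 0.012, 0], 0]

```text
clock: 5.95
eef_pos: [492.0, 53.9, 78.5]
tool_rot: [3.135, -0.004, 1.445]
force: [-0.2, 0.2, -0.1]
width: -0.3
```

```bash
python3 -c "
from h import *
st()"
```

```text
br x -81.3 y 0.7 z 78.5 F br -0.2 0.2 -0.1 rot [ 3.1353 -0.0043  1.445 ] w -0.3 t 5.95 tq [ 0.05 -0.03  0.  ]
```

>>> move_arm:
  series:
    - [[0, 0.003, 0], 0]
    - [[0, 0.006, 0], 0]
    - [[0, 0.009, 0], 0]

```text
clock: 6.32
eef_pos: [500.2, 52.9, 78.5]
tool_rot: [3.137, -0.004, 1.445]
force: [-3.1, 0.6, 1.9]
width: -0.2
```

```bash
python3 -c "
from h import *
st(); c,im=snap('wrist','w2.png')
t=get_image('top'); cv2.imwrite('pics/c3.png',np.vstack([cv2.resize(im[0:400],(480,300)),cv2.resize(t[222:332,225:345],(480,300),interpolation=2)]))"
```

```text
br x -73.1 y 0.7 z 78.5 F br -3.1 0.2 1.9 rot [ 3.1369 -0.0039  1.4453] w -0.2 t 6.325 tq [ 0.15  0.49 -0.06]
```

View pics/c3.png

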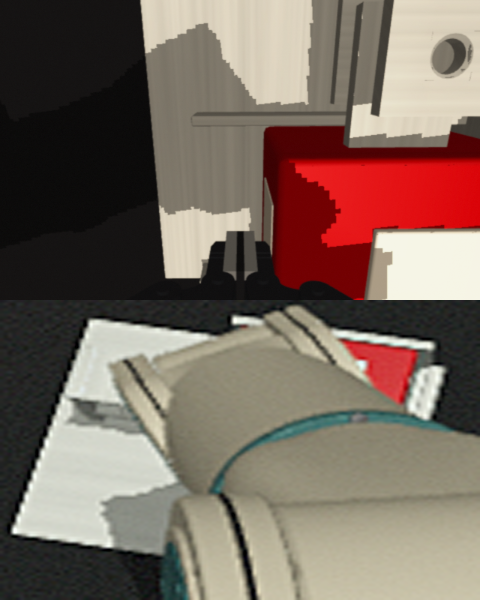

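The wrist view (top half) shows the finger just at the container's front face. The force is about 3 N, which matches sliding friction. I'll go on in small steps.

>>> move_arm:
  series:
    - [[0, 0.003, 0], 0]
    - [[0, 0.005, 0], 0]
    - [[0, 0.007, 0], 0]

```text
clock: 6.8
eef_pos: [503.2, 52.3, 78.3]
tool_rot: [-3.139, -0.002, 1.446]
force: [-14.3, 3.6, 12.5]
width: 0.2
```

```bash
cat > cont.py <<'E'
from h import *
import sys
s=st(); c,im=snap('wrist',sys.argv[1])
hs=cv2.cvtColor(im,cv2.COLOR_BGR2HSV); m=((hs[...,1]>150)&(hs[...,2]>60)&((hs[...,0]<8)|(hs[...,0]>172)))
# lid far edge top: rows; report x extents of red in rows, cast on z=114
for r in range(180,330,20):
    xs=np.flatnonzero(m[r]); 
    if len(xs): print(r,xs[0],xs[-1],[(((onplane(c,u,r,114)[:2]-O)@X).round(1),((onplane(c,u,r,114)[:2]-O)@Y).round(1)) for u in(xs[0],xs[-1])])
E
python3 cont.py w3.png
```

```text
br x -70.0 y 0.6 z 78.3 F br -14.6 1.8 12.5 rot [-3.1394e+00 -2.1000e-03  1.4461e+00] w 0.2 t 6.8 tq [0.71 2.52 0.03]
180 353 622 [(np.float64(-60.6), np.float64(62.7)), (np.float64(7.0), np.float64(62.5))]
200 353 639 [(np.float64(-60.5), np.float64(57.6)), (np.float64(12.5), np.float64(57.4))]
220 352 639 [(np.float64(-60.7), np.float64(52.3)), (np.float64(13.7), np.float64(52.1))]
240 352 639 [(np.float64(-60.6), np.float64(46.8)), (np.float64(14.9), np.float64(46.7))]
260 362 639 [(np.float64(-57.8), np.float64(41.2)), (np.float64(16.2), np.float64(41.0))]
280 351 639 [(np.float64(-60.6), np.float64(35.4)), (np.float64(17.6), np.float64(35.3))]
300 351 639 [(np.float64(-60.5), np.float64(29.4)), (np.float64(18.9), np.float64(29.3))]
320 364 495 [(np.float64(-56.7), np.float64(23.2)), (np.float64(-20.0), np.float64(23.2))]
```

The force rose to 15 N over 3 mm, which is probably the stop. I'll back off, rise and check the container's position from above.

>>> move_arm:
  series:
    - [[0, -0.008, 0], 0]
    - [[0, -0.02, 0], 0]
    - [[0, -0.025, -0.04], 0]
    - [[0, -0.025, -0.1], 0]
    - [[0, -0.02, -0.16], 0]

```text
clock: 7.48
eef_pos: [483.2, 54.3, 239.9]
tool_rot: [-3.139, -0.002, 1.446]
force: [2.2, -0.9, -0.2]
width: -0.0
```

>>> move_arm:
  series:
    - [[0.02, 0.02, -0.04], 0]
    - [[0.05, 0.06, -0.045], 0]
    - [[0.064, 0.09, -0.045], 0]
    - [[0.064, 0.09, -0.045], 0]

```text
clock: 7.98
eef_pos: [582.2, 107.3, 284.3]
tool_rot: [-3.141, -0.003, 1.447]
force: [0.6, 0.0, 0.6]
width: 0.1
```

```bash
python3 cont.py w4.png; python3 -c "
import cv2; im=cv2.imread('pics/w4.png'); cv2.imwrite('pics/c4.png',cv2.resize(im[60:360,180:580],(800,600),interpolation=2))"
```

```text
br x 1.7 y 64.7 z 284.3 F br 0.6 0.1 0.6 rot [-3.1407e+00 -2.7000e-03  1.4466e+00] w 0.1 t 7.975 tq [-0.05  0.02  0.02]
220 258 381 [(np.float64(-44.9), np.float64(61.4)), (np.float64(48.2), np.float64(61.2))]
240 247 391 [(np.float64(-54.1), np.float64(45.5)), (np.float64(56.6), np.float64(45.3))]
260 249 390 [(np.float64(-53.4), np.float64(29.1)), (np.float64(56.6), np.float64(28.9))]
280 250 389 [(np.float64(-53.6), np.float64(12.2)), (np.float64(56.6), np.float64(12.0))]
300 250 388 [(np.float64(-54.5), np.float64(-5.2)), (np.float64(56.7), np.float64(-5.4))]
320 251 387 [(np.float64(-54.7), np.float64(-23.2)), (np.float64(56.7), np.float64(-23.4))]
```

View pics/c4.png

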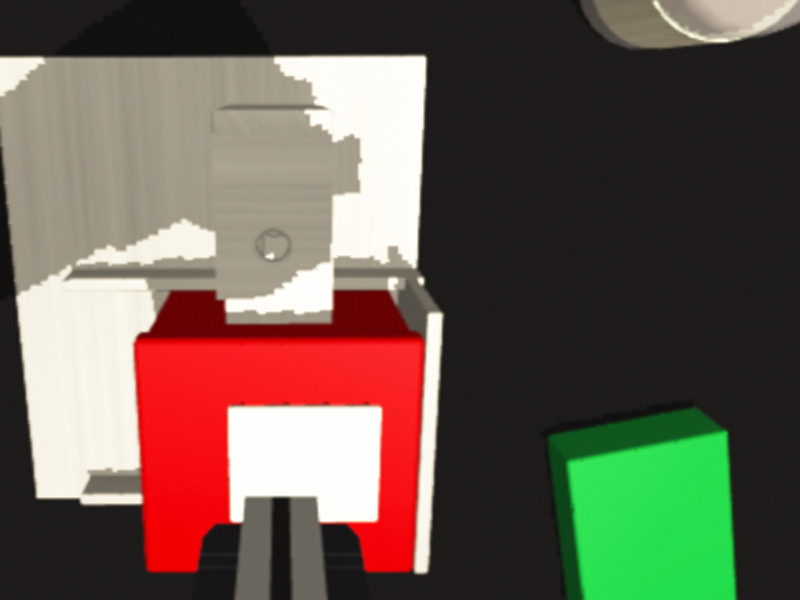

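The view shows the lid (crop x 135–430) hard against the stop plate. The lid centre is +1.3 and the hole is at about -0.8, so the container stands 2 mm past the hole, fully home. The hole is at crop (273,245). I'll go above the long rod.

>>> move_arm:
  series:
    - [[-0.06, -0.01, -0.016], -0.03]
    - [[-0.12, -0.02, -0.016], -0.06]
    - [[-0.18, -0.03, -0.016], -0.09]
    - [[-0.24, -0.035, -0.016], -0.12]
    - [[-0.29, -0.04, -0.016], -0.155]
  claw: 0.6

```text
clock: 8.65
eef_pos: [502.6, -179.0, 299.8]
tool_rot: [-3.138, -0.001, 1.6]
force: [0.2, 1.2, 0.7]
width: 51.2
```

```bash
python3 -c "
from h import *
s=st(); print(s['eef_pos'],s['qpos'].round(2))
d=np.array([478,-298])-s['eef_pos'][:2]; p=s['tool_rot'][2]; print('tool dx,dy',d@[np.cos(p),np.sin(p)],d@[np.sin(p),-np.cos(p)])"
```

```text
br x -42.5 y -229.1 z 299.8 F br 0.0 1.2 0.7 rot [-3.1382e+00 -6.0000e-04  1.6003e+00] w 51.2 t 8.65 tq [ 0.06 -0.08 -0.02]
[ 502.5512167  -178.96277593  299.81631756] [ 0.59  0.41 -0.44  1.74  0.2   1.04  0.12]
tool dx,dy -118.25987449155623 -28.057530912120548
```

>>> move_arm:
  series:
    - [[-0.05, -0.01, 0], 0]
    - [[-0.1, -0.02, 0], 0]
    - [[-0.118, -0.028, 0], 0]
    - [[-0.118, -0.028, 0], 0]

```text
clock: 9.15
eef_pos: [476.5, -298.5, 299.6]
tool_rot: [-3.137, -0.001, 1.597]
force: [0.4, 0.5, -1.1]
width: 51.4
```

Run:
```python
from h import *
s=st(); c,im=snap('wrist','w5.png')
p=s['tool_rot'][2]; print(s['eef_pos'])
m=(im.min(2)>150).astype(np.uint8)
for cc in cv2.findContours(m,0,2)[0]:
    if cv2.contourArea(cc)>300:
        r=cv2.minAreaRect(cc); print(np.round(r[0],1),np.round(r[1],1),round(r[2],1),'->',onplane(c,*r[0],153).round(1),onplane(c,*r[0],123).round(1), [onplane(c,*q,153).round(1)[:2].tolist() for q in cv2.boxPoints(r)])
```

```text
br x -53.9 y -350.9 z 299.6 F br 0.3 0.6 -1.1 rot [-3.1370e+00 -8.0000e-04  1.5973e+00] w 51.4 t 9.15 tq [ 0.03 -0.03  0.06]
[ 476.45533811 -298.4710374   299.58852021]
[321.2 443.4] [ 83.8 172.5] 82.1 -> [ 482.4 -490.5  153. ] [ 483.  -518.7  123. ] [[406.7, -462.5], [544.8, -435.2], [562.0, -519.9], [413.3, -551.6]]
[439.7 300. ] [44.3 44.3] 60.9 -> [ 566.8 -355.   153. ] [ 576.2 -369.2  123. ] [[543.8, -348.6], [570.3, -330.8], [590.1, -361.4], [563.1, -380.4]]
[323. 229.] [128.  76.] 90.0 -> [ 478.5 -302.4  153. ] [ 478.8 -311.2  123. ] [[451.8, -258.4], [502.8, -257.0], [508.1, -351.0], [451.8, -352.6]]
```

View pics/w5.png

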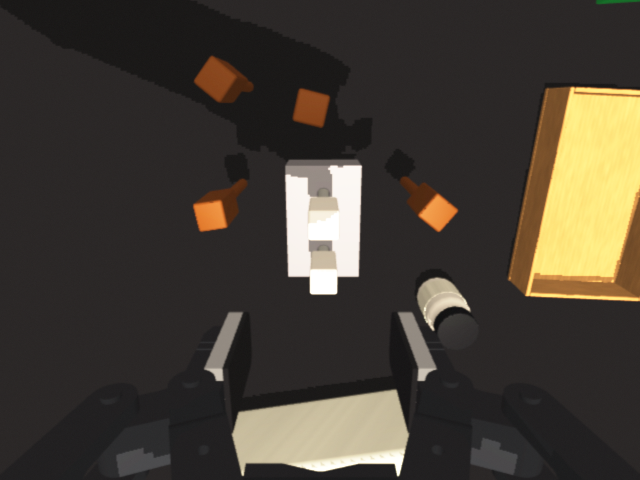

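The long rod's head top is the far one at about (323,227), and the short rod's is at (323,283). The brown decoys around them are clear of the jaws. I'll refine the long head's top face.

Run:
```python
from h import *
im=cv2.imread('pics/w5.png'); c=cam('wrist')
g=im.min(2)
print(g[195:300:3,323].tolist()); print('r222',g[222,295:352:2].tolist()); print('r232',g[232,295:352:2].tolist())
for z,v in((153,240),(153,212),(123,294),(123,266)): print(z,v,onplane(c,323,v,z).round(1))
# block sides
gb=cv2.Canny(im,60,150)
for r in(172,182,258,268):
    xs=np.flatnonzero(g[r,270:380]>60)+270; print(r,xs[0],xs[-1],onplane(c,xs[0],r,45).round(1),onplane(c,xs[-1]+1,r,45).round(1))
c0=cam('wrist')
print('hole view2', end=' ')
```

```text
[124, 162, 162, 164, 164, 185, 225, 225, 224, 255, 255, 255, 255, 255, 255, 184, 130, 122, 124, 161, 162, 163, 164, 165, 165, 248, 255, 255, 255, 255, 255, 255, 255, 139, 40]
r222 [240, 240, 240, 240, 240, 241, 226, 212, 229, 228, 229, 254, 255, 255, 255, 255, 255, 255, 255, 255, 255, 255, 236, 241, 241, 240, 241, 241, 241]
r232 [239, 239, 240, 239, 239, 240, 235, 254, 255, 255, 255, 255, 255, 255, 255, 255, 255, 255, 255, 255, 255, 255, 234, 240, 240, 240, 240, 240, 240]
153 240 [ 480.  -308.6  153. ]
153 212 [ 479.4 -288.1  153. ]
123 294 [ 481.8 -364.5  123. ]
123 266 [ 481.1 -340.   123. ]
172 285 362 [ 444. -278.   45.] [ 516.3 -275.8   45. ]
182 285 361 [ 444.1 -287.3   45. ] [ 515.9 -285.1   45. ]
258 287 359 [ 446.3 -362.8   45. ] [ 518.5 -360.6   45. ]
268 287 359 [ 446.3 -373.4   45. ] [ 519.1 -371.2   45. ]
hole view2
```

>>> move_arm:
  series:
    - [[0, 0.0035, 0.06], 0]
    - [[0, 0.0035, 0.11], 0]
    - [[0, 0.0035, 0.15], 0]
    - [[0, 0.0035, 0.175], 0]
    - [[0, 0.0035, 0.1855], 0]
  claw: 0.6

```text
clock: 9.82
eef_pos: [480.6, -293.1, 113.2]
tool_rot: [-3.137, -0.004, 1.604]
force: [-0.3, -0.1, -0.5]
width: 51.1
```

>>> move_arm:
  series:
    - [[0, 0, 0], 0]
    - [[0, 0, 0], 0]
  claw: 0.31

```text
clock: 10.07
eef_pos: [481.6, -292.5, 114.4]
tool_rot: [-3.139, -0.004, 1.605]
force: [-0.2, -0.4, 0.1]
width: 26.3
```

Run:
```python
from h import *
s=st(); print(s['eef_pos']); c,im=snap('wrist','w6.png'); cv2.imwrite('pics/c6.png',im[180:480,140:500])
```

```text
br x -49.5 y -344.4 z 114.4 F br -0.1 -0.4 0.1 rot [-3.1385 -0.0036  1.6051] w 26.3 t 10.075 tq [ 0.03 -0.02 -0.02]
[ 481.64103239 -292.53359436  114.36837139]
```

View pics/c6.png

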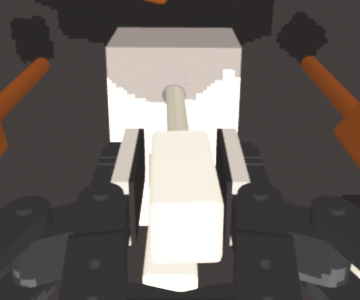

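The head is between the jaws, with the rod leaning a little in its hole. I'll centre along the pads (-6 mm tool x) and close.

>>> move_arm:
  series:
    - [[-0.006, -0.0005, 0], 0.006]
    - [[-0.006, -0.0005, 0], 0.006]
  claw: 0.31

```text
clock: 10.38
eef_pos: [481.5, -300.2, 115.1]
tool_rot: [-3.14, -0.002, 1.597]
force: [0.2, 0.1, -0.5]
width: 26.7
```

>>> move_arm:
  series:
    - [[0, 0, 0], 0]
    - [[0, 0, 0], 0]
    - [[0, 0, 0], 0]
  claw: 0

```text
clock: 10.75
eef_pos: [480.6, -300.1, 115.1]
tool_rot: [-3.138, -0.002, 1.597]
force: [-3.3, 0.9, 5.0]
width: 21.5
```

Run:
```python
from h import *
s=st(); print(s['eef_pos'])
```

```text
br x -49.5 y -352.0 z 115.1 F br -3.4 0.5 5.0 rot [-3.1381e+00 -2.2000e-03  1.5969e+00] w 21.5 t 10.75 tq [ 0.26  0.94 -0.02]
[ 480.63948298 -300.087281    115.11165671]
```

>>> move_arm:
  series:
    - [[0, 0, -0.006], 0]
    - [[0, 0, -0.014], 0]
    - [[0, 0, -0.024], 0]
    - [[0, 0, -0.034], 0]
    - [[0, 0, -0.06], 0]

```text
clock: 11.38
eef_pos: [480.7, -300.0, 175.4]
tool_rot: [-3.137, -0.003, 1.597]
force: [0.2, -0.3, -0.3]
width: 21.2
```

>>> move_arm:
  series:
    - [[0, 0, -0.05], 0]
    - [[0, 0, -0.1], 0]
    - [[0, 0, -0.12], 0]
    - [[0, 0, -0.12], 0]

```text
clock: 11.88
eef_pos: [482.4, -300.8, 297.8]
tool_rot: [3.141, -0.0, 1.597]
force: [0.6, 0.3, -1.1]
width: 21.2
```

Run:
```python
from h import *
s=st(); print(s['eef_pos']); c,im=snap('wrist','w7.png'); sc=get_image('scene'); cv2.imwrite('pics/sc7.png',sc)
o=np.zeros((480,800,3),np.uint8); o[:300,:400]=im[180:480,120:520]; 
u,v=np.array(proj(cam('scene'),s['eef_pos'])).astype(int); x0=max(u-60,0); y0=max(v-50,0); k=cv2.resize(sc[y0:y0+120,x0:x0+100],(400,480),interpolation=2); o[:,400:]=k; cv2.imwrite('pics/c7.png',o); print(x0,y0)
```

```text
br x -47.7 y -352.5 z 297.8 F br 0.6 0.4 -1.1 rot [ 3.1412e+00 -1.0000e-04  1.5971e+00] w 21.2 t 11.875 tq [ 0.02  0.04 -0.05]
[ 482.44736986 -300.8084232   297.77628338]
95 171
```

View pics/c7.png

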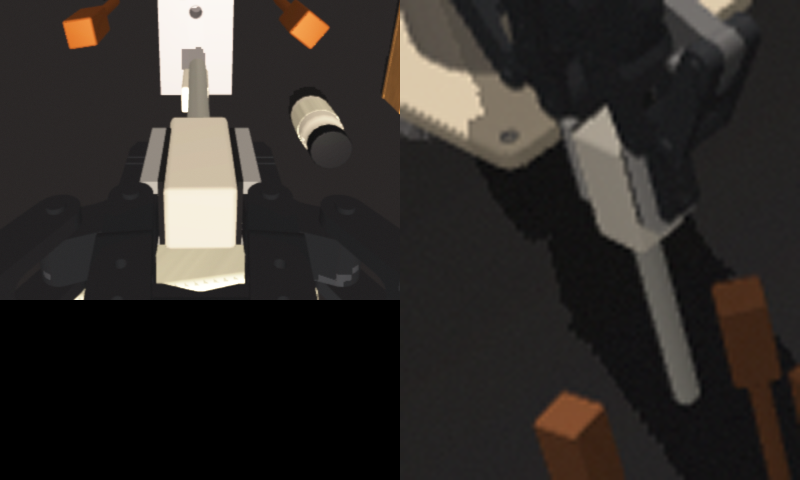

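The rod is held well. I'll carry it towards the bracket, and over dark bench measure where its tip is in the tool frame.

>>> move_arm:
  series:
    - [[0.05, 0.01, -0.01], 0]
    - [[0.1, 0.02, -0.02], 0]
    - [[0.15, 0.03, -0.02], 0]
    - [[0.2, 0.04, -0.02], 0]
    - [[0.2, 0.04, -0.02], 0]

```text
clock: 12.6
eef_pos: [515.6, -93.7, 314.3]
tool_rot: [-3.135, -0.006, 1.606]
force: [-0.8, -0.4, -1.5]
width: 21.4
```

```bash
cat > tip.py <<'E'
from h import *
im=cv2.imread('pics/w8.png'); m=camera_model('wrist'); f=240/np.tan(np.radians(m['fov_y'])/2); T=np.array(m['tool_from_camera'])
C=(f,m['cx'],m['cy'],T)
g=im.max(2).astype(int)
for r in range(216,310,6): print(r,g[r,296:346:2].tolist())
E
python3 - <<'E'
from h import *
s=st(); print(s['eef_pos'],s['qd'].round(3)); snap('wrist','w8.png')
# hole from view w4
B={'eef_pos':np.array([582.2,107.3,284.3]),'tool_rot':np.array([-3.1407,-.0027,1.4466])}
im=cv2.imread('pics/w4.png'); c=cam('wrist',B)
e=im[160:205,290:345].min(2); print(e[::3,::3])
print('hole2',onplane(c,316.5,182.5,105)); p=onplane(c,316.5,182.5,105)[:2]-O; print(p@X,p@Y)
E
python3 tip.py
```

```text
br x -40.0 y -142.9 z 314.3 F br -0.7 -0.5 -1.5 rot [-3.1354 -0.0064  1.606 ] w 21.4 t 12.6 tq [ 0.    0.04 -0.05]
[515.56561978 -93.71514666 314.34404705] [ 0.058  0.007  0.076 -0.011  0.042  0.01   0.027]
[[139 138 138 138 138 138 137 138 138 138 137 137 137 137 137 136 137 136
  137]
 [137 139 138 138 139 139 138 138 139 138 139 141 139 139 139 138 139 139
  139]
 [137 136 137 136 136 137 137 137 137 137 137 137 137 136 137 138 138 137
  139]
 [140 138 139 139 139 139 140 139 139 139 138 138 139 138 139 139 139 139
  139]
 [139 137 137 137 137 137 136 135 136 135 136 135 136 135 135 136 136 135
  136]
 [136 136 136 136 138 136 136 125 110 111 116 135 136 136 135 137 136 137
  136]
 [136 137 137 137 137 137 127 112 130 116 128 113 135 137 137 136 135 135
  136]
 [137 138 138 138 139 138 118 117 139 138 139 131 132 139 139 137 139 137
  141]
 [137 137 138 137 138 136 112 117 137 138 138 119 131 137 137 137 137 137
  147]
 [137 138 137 140 139 139 130 104 205 154 136 116 140 139 139 139 139 139
  148]
 [139 139 139 139 139 141 140 135 115 109 127 135 140 139 140 138 139 146
  155]
 [
[... 1525 characters left out ...]
41, 44, 103, 130, 135, 136, 139, 143, 144, 142, 139, 134, 77, 40, 41, 41, 42, 41, 41, 42, 41]
282 [41, 41, 41, 42, 42, 46, 112, 129, 135, 136, 136, 143, 143, 141, 139, 133, 96, 42, 43, 42, 42, 41, 41, 42, 43]
288 [41, 41, 42, 41, 42, 48, 120, 130, 134, 136, 137, 142, 144, 142, 138, 134, 107, 44, 42, 42, 41, 41, 41, 42, 42]
294 [43, 41, 42, 41, 42, 50, 122, 131, 135, 135, 136, 141, 143, 142, 140, 135, 125, 50, 41, 41, 41, 41, 42, 42, 42]
300 [199, 200, 199, 199, 200, 198, 199, 200, 200, 199, 199, 200, 199, 200, 200, 200, 199, 200, 200, 199, 198, 199, 200, 199, 195]
306 [199, 200, 198, 199, 200, 199, 200, 199, 199, 200, 199, 199, 200, 200, 200, 199, 200, 199, 199, 199, 200, 199, 199, 199, 196]
```

Run:
```python
from h import *
im=cv2.imread('pics/w8.png'); m=camera_model('wrist'); f=240/np.tan(np.radians(m['fov_y'])/2); T=np.array(m['tool_from_camera']); C=(f,m['cx'],m['cy'],T)
g=im.max(2).astype(int); print('col 317/318 rows 230-245',g[230:246,317].tolist())
vt=230+np.interp(90,g[230:246,317],np.arange(16)); print('end row',vt)
for zt in(98,100,102):
  p=onplane(C,317.5,vt,zt); q=onplane(C,317.5,vt,zt-2.5); print(zt,'x_tip if end edge',p[0]-3.5,'if chamfer edge',q[0]-5,'y',p[1])
def edges(r):
  row=g[r]; l=300+np.interp(85,row[300:316],np.arange(16)); rr=322+np.interp(-85,-row[322:336],np.arange(14)); return l,rr
for xr in(0,2):
 for r in(250,270,292):
  l,rr=edges(r); o=T[:3,3]; d=T[:3,:3]@np.array([((l+rr)/2-C[1])/f,(r-C[2])/f,1]); p=o+d*((xr+1-o[0])/d[0]); print(xr,r,l,rr,p.round(2))
```

```text
col 317/318 rows 230-245 [41, 42, 42, 41, 43, 44, 43, 55, 98, 142, 145, 145, 144, 145, 145, 143]
end row 237.81395348837208
98 x_tip if end edge 1.1852868606961522 if chamfer edge 0.4742957732665758 y -0.8852254002778019
100 x_tip if end edge 0.5540797306398275 if chamfer edge -0.15691135678974888 y -0.8997680597591207
102 x_tip if end edge -0.07712739941652558 if chamfer edge -0.788118486846102 y -0.9143107192404396
0 250 308.5 325.875 [ 1.   -1.   86.69]
0 270 307.7368421052632 327.390243902439 [ 1.   -0.59 56.18]
0 292 306.8780487804878 329.0975609756098 [ 1.   -0.23 30.03]
2 250 308.5 325.875 [ 3.   -0.95 80.92]
2 270 307.7368421052632 327.390243902439 [ 3.   -0.55 51.18]
2 292 306.8780487804878 329.0975609756098 [ 3.   -0.21 25.69]
```

>>> move_arm:
  series:
    - [[0.05, 0.02, 0], 0.04]
    - [[0.1, 0.04, 0.01], 0.08]
    - [[0.16, 0.06, 0.03], 0.12]
    - [[0.2, 0.07, 0.05], 0.157]
    - [[0.222, 0.076, 0.064], 0.157]

```text
clock: 13.28
eef_pos: [583.2, 128.8, 248.1]
tool_rot: [-3.131, -0.002, 1.446]
force: [1.0, -0.3, 0.1]
width: 21.2
```

>>> move_arm:
  series:
    - [[0, 0, 0], 0]
    - [[0, 0, 0], 0]

```text
clock: 13.52
eef_pos: [583.3, 126.3, 247.5]
tool_rot: [-3.13, -0.0, 1.444]
force: [-0.5, -1.4, -0.3]
width: 21.6
```

```bash
cat > tgt.py <<'E'
from h import *
H=np.array([582.7,131.0]); tip=np.array([0.3,-0.95,100])
s=st(); Rm=R.from_euler('xyz',s['tool_rot']).as_matrix(); t=s['eef_pos']+Rm@tip
d=np.array([*H,105])-t; print(s['eef_pos'].round(1),'tip',t.round(1),'to hole in tool axes',(Rm.T@d).round(1),'yaw turn',(s['tool_rot'][2]-1.449).round(4))
E
python3 tgt.py
```

```text
br x 0.5 y 83.7 z 247.5 F br -0.4 -1.4 -0.3 rot [-3.1300e+00 -5.0000e-04  1.4437e+00] w 21.6 t 13.525 tq [-0.09 -0.03  0.05]
[583.3 126.3 247.5] tip [581.2 126.9 147.5] to hole in tool axes [ 4.2  1.5 42.5] yaw turn -0.0053
```

>>> move_arm:
  series:
    - [[0.002, 0.001, 0.006], -0.005]
    - [[0.0042, 0.0015, 0.012], -0.005]
    - [[0.0042, 0.0015, 0.018], -0.005]
    - [[0.0042, 0.0015, 0.02], -0.005]
    - [[0.0042, 0.0015, 0.02], -0.005]

```text
clock: 14.15
eef_pos: [584.9, 130.2, 227.3]
tool_rot: [-3.13, -0.0, 1.449]
force: [-0.0, 0.0, -1.1]
width: 21.6
```

```bash
python3 tgt.py; python3 -c "
from h import *
s=read_state();print(s['qpos'],s['qd'].round(4),s['tau'].round(1))"
```

```text
br x 1.7 y 87.8 z 227.3 F br -0.0 0.0 -1.1 rot [-3.1297e+00 -4.0000e-04  1.4488e+00] w 21.6 t 14.15 tq [-0.04  0.   -0.04]
[584.9 130.2 227.3] tip [582.9 130.8 127.3] to hole in tool axes [ 0.1  0.1 22.3] yaw turn -0.0002
[-0.00239087  0.5917356  -0.41851727  1.65058946  0.27152451  0.96852241
 -0.63689571] [-0.0012 -0.0049 -0.0012 -0.0068  0.0013  0.0014 -0.0005] [  0.  -52.1  -4.6 -18.2  -0.    0.   -0. ]
```

>>> move_arm:
  series:
    - [[0, 0, -0.06], 0]

```text
clock: 14.28
eef_pos: [583.0, 128.8, 283.9]
tool_rot: [-3.12, 0.003, 1.449]
force: [1.4, 0.4, -0.3]
width: 21.2
```

>>> move_arm:
  series:
    - [[0, 0, -0.02], 0]
    - [[0, 0, -0.02], 0]

```text
clock: 14.52
eef_pos: [584.3, 129.2, 305.5]
tool_rot: [-3.124, 0.002, 1.449]
force: [-0.1, 0.3, -1.1]
width: 21.4
```

```bash
python3 tgt.py
```

```text
br x 1.1 y 86.7 z 305.5 F br -0.1 0.3 -1.1 rot [-3.1239e+00  2.2000e-03  1.4489e+00] w 21.4 t 14.525 tq [ 0.03 -0.01 -0.06]
[584.3 129.2 305.5] tip [581.6 129.6 205.5] to hole in tool axes [  1.8   2.7 100.5] yaw turn -0.0001
```

>>> move_arm:
  series:
    - [[0, 0, 0.06], 0]

```text
clock: 14.65
eef_pos: [586.4, 130.3, 248.0]
tool_rot: [-3.133, -0.002, 1.448]
force: [0.5, -0.8, -2.6]
width: 21.5
```

>>> move_arm:
  series:
    - [[0, 0, 0], 0]

```text
clock: 14.78
eef_pos: [582.5, 128.6, 243.2]
tool_rot: [-3.123, 0.003, 1.449]
force: [-1.4, -0.4, -0.3]
width: 21.3
```

```bash
python3 tgt.py
```

```text
br x -0.6 y 85.9 z 243.2 F br -1.3 -0.5 -0.3 rot [-3.1228  0.0032  1.4488] w 21.3 t 14.775 tq [-0.02 -0.01 -0.04]
[582.5 128.6 243.2] tip [579.7 128.9 143.2] to hole in tool axes [ 2.6  3.4 38.1] yaw turn -0.0002
```

>>> move_arm:
  series:
    - [[0, 0, -0.015], 0]
    - [[0, 0, -0.035], 0]
    - [[0, 0, -0.05], 0]
    - [[0, 0, -0.06], 0]
    - [[0, 0, -0.06], 0]

```text
clock: 15.4
eef_pos: [584.2, 128.8, 304.5]
tool_rot: [-3.125, 0.002, 1.449]
force: [-0.0, 0.0, -0.1]
width: 21.1
```

>>> move_arm:
  series:
    - [[0, 0, 0.06], 0]

```text
clock: 15.52
eef_pos: [586.7, 130.1, 247.8]
tool_rot: [-3.135, -0.002, 1.448]
force: [0.2, -0.1, -2.8]
width: 21.2
```

>>> move_arm:
  series:
    - [[0.002, 0.003, -0.015], 0]
    - [[0.002, 0.003, -0.035], 0]
    - [[0.002, 0.003, -0.05], 0]
    - [[0.002, 0.003, -0.06], 0]
    - [[0.002, 0.003, -0.06], 0]

```text
clock: 16.15
eef_pos: [590.9, 131.7, 309.3]
tool_rot: [-3.137, -0.002, 1.448]
force: [-0.0, 0.7, -1.0]
width: 21.4
```

```bash
python3 tgt.py
```

```text
br x 7.4 y 90.0 z 309.3 F br -0.1 0.7 -1.0 rot [-3.1375e+00 -2.5000e-03  1.4480e+00] w 21.4 t 16.15 tq [-0.02 -0.06 -0.02]
[590.9 131.7 309.3] tip [589.6 132.4 209.3] to hole in tool axes [ -2.5  -6.2 104.3] yaw turn -0.001
```

>>> move_arm:
  series:
    - [[0, 0, 0.06], 0]

```text
clock: 16.27
eef_pos: [594.2, 133.2, 252.7]
tool_rot: [3.136, -0.007, 1.447]
force: [0.3, -0.7, -2.2]
width: 21.5
```

>>> move_arm:
  series:
    - [[-0.002, -0.004, 0.01], 0]
    - [[-0.002, -0.008, 0.012], 0]
    - [[-0.002, -0.01, 0.012], 0]
    - [[-0.002, -0.01, 0.012], 0]
    - [[-0.002, -0.01, 0.012], 0]

```text
clock: 16.9
eef_pos: [584.6, 132.6, 241.6]
tool_rot: [3.134, -0.007, 1.447]
force: [-0.6, -0.1, -0.7]
width: 21.1
```

```bash
python3 tgt.py
python3 - <<'E'
from h import *
c,im=snap('wrist','w9.png'); m=camera_model('wrist'); f=240/np.tan(np.radians(m['fov_y'])/2); T=np.array(m['tool_from_camera'])
cv2.imwrite('pics/c9.png',cv2.resize(im[90:330,200:440],(600,600),interpolation=2))
E
```

```text
br x 1.0 y 90.1 z 241.6 F br -0.6 -0.2 -0.7 rot [ 3.134  -0.0071  1.4474] w 21.1 t 16.9 tq [0.02 0.01 0.  ]
[584.6 132.6 241.6] tip [584.5 133.6 141.6] to hole in tool axes [-3.1 -1.8 36.5] yaw turn -0.0016
```

View pics/c9.png

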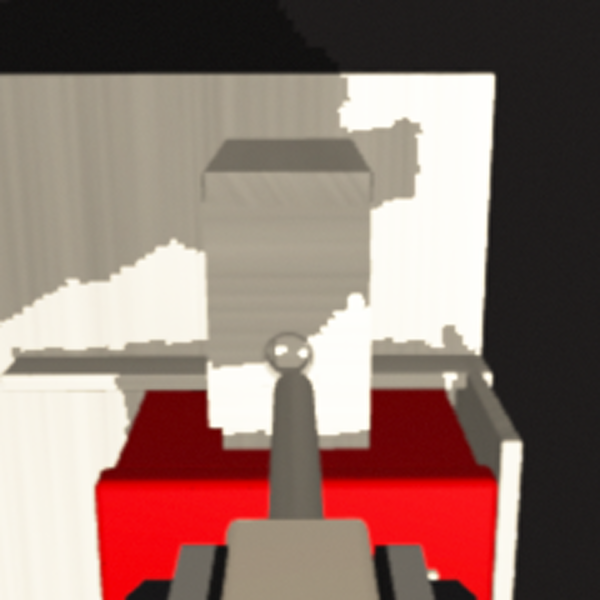

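The rod tip is at crop (294,370) and the hole at crop (289,352), both in one view, so the hole can be measured relative to the tip.

Run:
```python
from h import *
im=cv2.imread('pics/w9.png'); s=read_state(); c=cam('wrist',s); f=c[0]
p=onplane(c,200+289*.4,90+352*.4,105); d=p[:2]-O; print('hole',p.round(2),'br',d@X,d@Y)
Rm=R.from_euler('xyz',s['tool_rot']).as_matrix(); print('hole in tool',Rm.T@(p-s['eef_pos']))
g=im.min(2).astype(int)
for r in range(236,292,8): print(r,g[r,300:336].tolist())
```

```text
hole [582.92 131.36 105.  ] br -0.48376801070246495 88.69002089742503
hole in tool [ -2.31521156  -2.40525268 136.33303807]
236 [247, 246, 246, 246, 246, 236, 212, 184, 143, 109, 106, 121, 131, 132, 132, 132, 133, 132, 131, 122, 106, 109, 146, 181, 204, 237, 249, 250, 250, 250, 250, 250, 250, 250, 250, 250]
244 [248, 248, 248, 248, 245, 242, 242, 242, 242, 212, 120, 87, 85, 88, 88, 89, 92, 93, 93, 95, 94, 93, 92, 91, 117, 220, 247, 249, 249, 249, 249, 249, 249, 249, 249, 249]
252 [248, 248, 248, 248, 248, 248, 248, 246, 221, 127, 87, 85, 87, 88, 88, 87, 89, 93, 94, 94, 95, 94, 91, 91, 89, 111, 219, 248, 249, 249, 249, 249, 249, 250, 249, 249]
260 [246, 247, 246, 246, 245, 245, 246, 244, 207, 103, 83, 85, 87, 87, 87, 89, 89, 91, 92, 95, 94, 93, 92, 90, 90, 96, 153, 229, 246, 248, 248, 248, 248, 247, 247, 247]
268 [127, 128, 126, 125, 125, 124, 124, 117, 97, 83, 85, 84, 87, 87, 87, 88, 89, 91, 92, 93, 94, 92, 91, 90, 89, 86, 86, 106, 125, 132, 132, 133, 130, 126, 122, 121]
276 [3, 1, 1, 4, 1, 0, 11, 30, 61, 81, 85, 85, 88, 88, 87, 88, 88, 91, 92, 92, 92, 93, 92, 92, 89, 87, 83, 69, 38, 9, 2, 1, 6, 1, 3, 2]
284 [0, 0, 0, 0, 0, 0, 5, 43, 71, 83, 85, 86, 86, 88, 88, 88, 88, 89, 92, 93, 93, 92, 90, 89, 88, 88, 85, 80, 59, 26, 0, 1, 0, 0, 0, 0]
```

>>> move_arm:
  series:
    - [[-0.001, -0.0005, 0.01], -0.0015]
    - [[-0.0026, -0.0015, 0.018], -0.0015]
    - [[-0.0026, -0.0015, 0.026], -0.0015]
    - [[-0.0026, -0.0015, 0.031], -0.0015]
    - [[-0.0026, -0.0015, 0.031], -0.0015]

```text
clock: 17.58
eef_pos: [582.6, 130.3, 209.7]
tool_rot: [3.135, -0.007, 1.449]
force: [-0.0, 0.3, -0.9]
width: 21.4
```

```bash
sed -i 's/582.7,131.0/582.85,131.2/' tgt.py; echo "print('down in tool',(Rm.T@[0,0,-1]).round(4))">>tgt.py; python3 tgt.py
```

```text
br x -0.6 y 87.6 z 209.7 F br -0.0 0.3 -0.9 rot [ 3.1354 -0.0067  1.4489] w 21.4 t 17.575 tq [-0.03  0.01  0.02]
[582.6 130.3 209.7] tip [582.4 131.3 109.7] to hole in tool axes [-0.1  0.4  4.7] yaw turn -0.0001
down in tool [-0.0067 -0.0062  1.    ]
```

>>> move_arm:
  series:
    - [[0, 0.0004, 0.002], 0]
    - [[0, 0.0004, 0.0035], 0]
    - [[0, 0.0004, 0.005], 0]
    - [[0, 0.0004, 0.0065], 0]
    - [[0, 0.0004, 0.008], 0]

```text
clock: 18.2
eef_pos: [583.1, 130.3, 201.7]
tool_rot: [3.135, -0.007, 1.449]
force: [-0.1, -0.5, -1.2]
width: 20.8
```

```bash
python3 tgt.py
```

```text
br x -0.1 y 87.7 z 201.7 F br -0.0 -0.5 -1.2 rot [ 3.1353 -0.0067  1.4489] w 20.8 t 18.2 tq [-0.01 -0.   -0.03]
[583.1 130.3 201.7] tip [582.9 131.3 101.7] to hole in tool axes [-0.1 -0.1 -3.3] yaw turn -0.0001
down in tool [-0.0067 -0.0063  1.    ]
```

>>> move_arm:
  series:
    - [[0, 0, 0.0015], 0]
    - [[0, 0, 0.003], 0]
    - [[0, 0, 0.005], 0]
    - [[0, 0, 0.007], 0]
    - [[0, 0, 0.009], 0]

```text
clock: 18.82
eef_pos: [583.2, 130.4, 192.5]
tool_rot: [3.135, -0.007, 1.449]
force: [-0.0, -0.4, -0.9]
width: 20.9
```

```bash
python3 tgt.py
```

```text
br x -0.1 y 87.7 z 192.5 F br 0.0 -0.4 -0.9 rot [ 3.1354 -0.0066  1.4489] w 20.9 t 18.825 tq [ 0.    0.01 -0.02]
[583.2 130.4 192.5] tip [582.9 131.4  92.5] to hole in tool axes [ -0.1   0.  -12.5] yaw turn -0.0001
down in tool [-0.0066 -0.0062  1.    ]
```

No force, and the tip is already below the ear's underside, so it is through the upper ear. On to the lug, slowly.

>>> move_arm:
  series:
    - [[0, 0, 0.002], 0]
    - [[0, 0, 0.004], 0]
    - [[0, 0, 0.006], 0]
    - [[0, 0, 0.008], 0]
    - [[0, 0, 0.0095], 0]

```text
clock: 19.45
eef_pos: [583.2, 130.4, 182.9]
tool_rot: [3.135, -0.007, 1.449]
force: [0.4, 0.1, -1.1]
width: 21.4
```

>>> move_arm:
  series:
    - [[0, 0, 0.001], 0]
    - [[0, 0, 0.002], 0]
    - [[0, 0, 0.003], 0]
    - [[0, 0, 0.004], 0]
    - [[0, 0, 0.005], 0]

```text
clock: 20.08
eef_pos: [583.4, 130.5, 177.9]
tool_rot: [3.135, -0.007, 1.449]
force: [0.6, -0.0, 0.9]
width: 21.4
```

```bash
python3 tgt.py
```

```text
br x 0.1 y 87.9 z 177.9 F br 0.6 0.1 0.9 rot [ 3.135  -0.0068  1.449 ] w 21.4 t 20.075 tq [-0.08 -0.11  0.03]
[583.4 130.5 177.9] tip [583.3 131.5  77.9] to hole in tool axes [ -0.1  -0.2 -27.1] yaw turn -0.0
down in tool [-0.0068 -0.0066  1.    ]
```

>>> move_arm:
  series:
    - [[0, -0.0002, 0.001], 0]
    - [[0, -0.0002, 0.002], 0]
    - [[0, -0.0002, 0.003], 0]
    - [[0, -0.0002, 0.004], 0]
    - [[0, -0.0002, 0.005], 0]

```text
clock: 20.7
eef_pos: [583.6, 130.5, 173.1]
tool_rot: [3.134, -0.007, 1.449]
force: [1.2, -0.8, 2.4]
width: 20.8
```

```bash
python3 tgt.py
```

```text
br x 0.3 y 87.9 z 173.1 F br 1.3 -0.6 2.4 rot [ 3.1343 -0.0069  1.4488] w 20.8 t 20.7 tq [-0.16 -0.35  0.01]
[583.6 130.5 173.1] tip [583.5 131.5  73.1] to hole in tool axes [ -0.2  -0.4 -31.9] yaw turn -0.0002
down in tool [-0.0069 -0.0073  0.9999]
```

>>> move_arm:
  series:
    - [[0, -0.0004, 0.002], 0]
    - [[0, -0.0004, 0.004], 0]
    - [[0, -0.0004, 0.006], 0]
    - [[0, -0.0004, 0.008], 0]
    - [[0, -0.0004, 0.01], 0]

```text
clock: 21.32
eef_pos: [583.5, 130.7, 163.0]
tool_rot: [3.134, -0.007, 1.449]
force: [2.1, -0.3, 1.5]
width: 21.7
```

>>> move_arm:
  series:
    - [[0, 0, 0.002], 0]
    - [[0, 0, 0.004], 0]
    - [[0, 0, 0.006], 0]
    - [[0, 0, 0.008], 0]
    - [[0, 0, 0.01], 0]

```text
clock: 21.95
eef_pos: [583.5, 130.8, 152.8]
tool_rot: [3.134, -0.007, 1.449]
force: [1.5, -0.9, 1.0]
width: 21.4
```

```bash
python3 tgt.py
```

```text
br x 0.1 y 88.2 z 152.8 F br 1.6 -0.7 1.0 rot [ 3.1341 -0.0072  1.4489] w 21.4 t 21.95 tq [-0.08 -0.48  0.01]
[583.5 130.8 152.8] tip [583.4 131.8  52.8] to hole in tool axes [ -0.3  -0.1 -52.2] yaw turn -0.0001
down in tool [-0.0072 -0.0075  0.9999]
```

Now the lower ear (top at 48), in 1 mm rows.

>>> move_arm:
  series:
    - [[-0.0003, -0.0002, 0.0015], 0]
    - [[-0.0003, -0.0002, 0.0025], 0]
    - [[-0.0003, -0.0002, 0.0035], 0]
    - [[-0.0003, -0.0002, 0.0045], 0]
    - [[-0.0003, -0.0002, 0.0055], 0]

```text
clock: 22.58
eef_pos: [583.3, 130.6, 147.3]
tool_rot: [3.134, -0.007, 1.449]
force: [2.0, -0.1, 1.2]
width: 21.3
```

>>> move_arm:
  series:
    - [[0, 0, 0.001], 0]
    - [[0, 0, 0.002], 0]
    - [[0, 0, 0.003], 0]
    - [[0, 0, 0.004], 0]
    - [[0, 0, 0.005], 0]

```text
clock: 23.2
eef_pos: [583.2, 130.6, 142.2]
tool_rot: [3.134, -0.007, 1.449]
force: [0.4, -1.6, 2.6]
width: 21.4
```

```bash
python3 tgt.py
```

```text
br x -0.1 y 88.0 z 142.2 F br 0.5 -1.5 2.6 rot [ 3.1343 -0.007   1.449 ] w 21.4 t 23.2 tq [-0.1  -0.23  0.  ]
[583.2 130.6 142.2] tip [583.1 131.7  42.2] to hole in tool axes [ -0.    0.3 -62.8] yaw turn 0.0
down in tool [-0.007  -0.0073  0.9999]
```

>>> move_arm:
  series:
    - [[0, 0, 0.002], 0]
    - [[0, 0, 0.004], 0]
    - [[0, 0, 0.006], 0]
    - [[0, 0, 0.008], 0]
    - [[0, 0, 0.01], 0]

```text
clock: 23.82
eef_pos: [583.2, 130.8, 132.1]
tool_rot: [3.135, -0.007, 1.449]
force: [0.6, 0.7, 3.1]
width: 21.2
```

>>> move_arm:
  series:
    - [[0, 0, 0.002], 0]
    - [[0, 0, 0.004], 0]
    - [[0, 0, 0.006], 0]
    - [[0, 0, 0.008], 0]
    - [[0, 0, 0.01], 0]

```text
clock: 24.45
eef_pos: [583.1, 131.1, 122.0]
tool_rot: [3.135, -0.007, 1.449]
force: [0.1, 0.6, 3.5]
width: 21.5
```

```bash
python3 tgt.py
```

```text
br x -0.2 y 88.4 z 122.0 F br -0.0 0.6 3.5 rot [ 3.1347 -0.0073  1.4492] w 21.5 t 24.45 tq [0.1  0.03 0.  ]
[583.1 131.1 122. ] tip [583.  132.1  22. ] to hole in tool axes [ -0.3   0.5 -83. ] yaw turn 0.0002
down in tool [-0.0073 -0.0069  0.9999]
```

>>> move_arm:
  series:
    - [[0, 0, 0.001], 0]
    - [[0, 0, 0.002], 0]
    - [[0, 0, 0.003], 0]
    - [[0, 0, 0.004], 0]
    - [[0, 0, 0.005], 0]

```text
clock: 25.08
eef_pos: [583.1, 131.2, 116.9]
tool_rot: [3.135, -0.007, 1.449]
force: [-0.6, 0.4, 3.8]
width: 21.3
```

>>> move_arm:
  series:
    - [[0, 0, 0.0007], 0]
    - [[0, 0, 0.0014], 0]
    - [[0, 0, 0.002], 0]

```text
clock: 25.45
eef_pos: [583.1, 131.3, 115.0]
tool_rot: [3.135, -0.007, 1.449]
force: [-1.0, 0.9, 7.5]
width: 21.2
```

```bash
python3 tgt.py
```

```text
br x -0.3 y 88.6 z 115.0 F br -1.1 0.8 7.5 rot [ 3.1348 -0.0075  1.4492] w 21.2 t 25.45 tq [0.15 0.13 0.03]
[583.1 131.3 115. ] tip [583.  132.3  15. ] to hole in tool axes [ -0.5   0.6 -90. ] yaw turn 0.0002
down in tool [-0.0075 -0.0068  0.9999]
```

Seated contact at exactly the expected height. Release.

>>> move_arm:
  series:
    - [[0, 0, 0], 0]
    - [[0, 0, 0], 0]
    - [[0, 0, 0], 0]
    - [[0, 0, 0], 0]
  claw: 0.45

```text
clock: 25.95
eef_pos: [583.1, 131.1, 114.9]
tool_rot: [3.135, -0.007, 1.449]
force: [0.1, -0.0, 0.4]
width: 38.5
```

>>> move_arm:
  series:
    - [[0, 0, -0.01], 0]
    - [[0, 0, -0.03], 0]
    - [[0, 0, -0.06], 0]
    - [[0, 0, -0.1], 0]
    - [[0, 0, -0.14], 0]

```text
clock: 26.58
eef_pos: [581.9, 130.2, 256.8]
tool_rot: [3.135, -0.008, 1.449]
force: [0.5, 0.0, 0.7]
width: 38.2
```

>>> move_arm:
  series:
    - [[-0.03, 0, -0.03], 0]
    - [[-0.06, 0, -0.04], 0]
    - [[-0.06, 0, -0.04], 0]

```text
clock: 26.95
eef_pos: [574.8, 67.3, 298.0]
tool_rot: [3.132, -0.006, 1.445]
force: [-0.4, 0.4, -0.5]
width: 38.6
```

Run:
```python
from h import *
s=st(); c,im=snap('wrist','w10.png'); sc=get_image('scene'); cv2.imwrite('pics/sc10.png',sc)
cs=cam('scene'); t=get_image('top'); cv2.imwrite('pics/t10.png',t)
p0=np.array([*(O+88.6*Y),105.]); print('head bottom/top if seated, scene px',proj(cs,p0),proj(cs,p0+[0,0,48]),'wrist',proj(c,p0+[0,0,48]))
o=np.zeros((600,800,3),np.uint8); o[:300,:400]=im[60:360,140:540]; o[300:,:400]=cv2.resize(t[222:332,222:369],(400,300),interpolation=2); o[:,400:]=cv2.resize(sc[150:300,260:360+0],(400,600),interpolation=2) ; o[:,400:]=cv2.resize(sc[130:310,290:410],(400,600),interpolation=2); cv2.imwrite('pics/c10.png',o)
```

```text
br x -0.7 y 24.2 z 298.0 F br -0.5 0.3 -0.5 rot [ 3.1318 -0.0061  1.4446] w 38.6 t 26.95 tq [0.01 0.02 0.04]
head bottom/top if seated, scene px (np.float64(359.3253653531584), np.float64(195.24329291268927)) (np.float64(360.69547828830616), np.float64(176.38573197958186)) wrist (np.float64(317.5829498976401), np.float64(129.94282540490948))
```

View pics/c10.png

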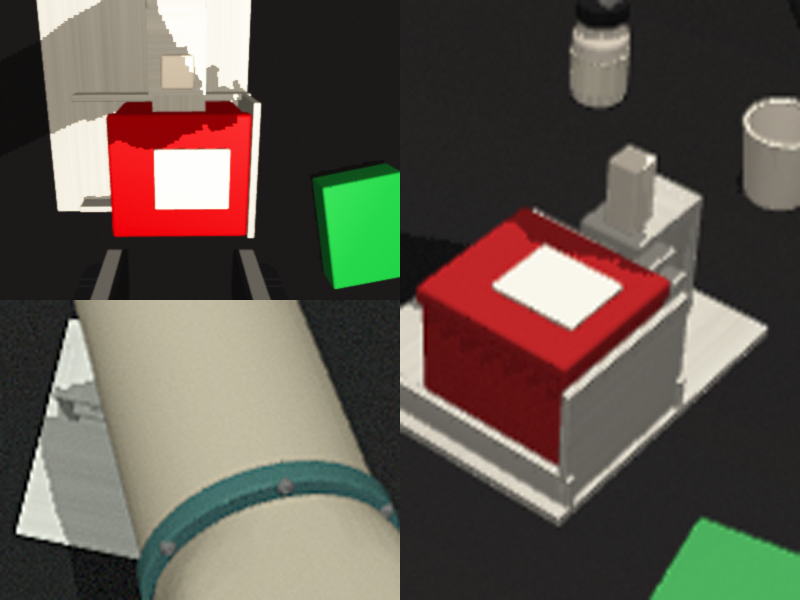

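The head sits on the upper ear. Its top is at scene (359.6,177), against (360.7,176.4) expected when seated. The container is at the stop and the gripper is clear.

```bash
python3 -c "
from h import *
st(); print(finish_job())"
```

```text
br x -2.0 y 28.2 z 296.4 F br 0.6 0.8 -0.3 rot [ 3.1348 -0.0084  1.4503] w 38.5 t 27.1 tq [ 0.05  0.   -0.01]
the job is handed in; nothing more can be done
None
```

The container is fully home and the long rod is locked through the bracket. I handed the job in at 27.1 s, and `finish_job()` gives no verdict.

- **Container:** I pushed it to its stop, with at most about 15 N in the readings at the end of the push. The view from above then showed it 2 mm past the hole line, against the stop plate.
- **Push contact:** During the push there was also up to 12.5 N of upward force on the fingers. I first took this for the finger linkage touching the lid rim, and raised the tool 14 mm partway. The upward force came back anyway, and I did not find its cause.
- **Finding the hole:** Three wrist-camera views put the hole at bracket y of about 88.4 mm, so roughly 3.4 mm from nominal. The rod tip went into the upper ear at the first try without touching its top face.
- **Rod:** I took the long white rod and threaded it through the upper ear, lug and lower ear. Readings stayed under 4 N on the way down and reached 7.5 N when the head met the ear.
- **Final checks:** After I let go, the head's top was within about 1.5 pixels of its expected seated position. The tool's height at release put the tip at 15 mm, as specified for a seated rod. The gripper was clear, with near-zero force. I never touched the short rod, the decoys or anything else on the bench on purpose. I did not look at the block again after lifting the long rod.

The forces are readings at the end of each move, so brief peaks between them were not seen.

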